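# Touch off the knife block and sheathe the honing steel

### The arm

A 7-joint arm with a two-finger parallel gripper is mounted at the origin on a cart in front of the work surface, level with it; the furniture and walls round the work are solid. World frame = base frame: x ahead of the robot, y to its left, z up, the work surface at z = 0. Lengths are in m, angles in rad, forces in N, time in s.
With the tool pointing down it reaches from about 0.4 to 0.75 m from the base axis. Payload 19.5 kg.
Tool frame: the origin (TCP) lies midway between the tips of the shut fingers; the grasp point (between the pads) lies 19 mm behind it; z points along the fingers, y is the direction in which the jaws open and shut (so a half turn about z gives the same grasp; the last joint's range is limited). The gripper opens to 85 mm and grips with 20 to 120 N. Pads are 22 mm wide; open, the fingers measure 114 mm over their backs; the gripper's body (76 mm by 85 mm) begins 54 mm behind the grasp point. The pads swing forward as they close: fully open they stand 13 mm farther back than shut.
Start: joints at [1.112, 0.707, -0.028, 1.485, 0.022, 0.951, -0.075], TCP at [0.233, -0.526, 0.231] pointing down, gripper open.
Joint ranges: [-2.71, 2.71], [-0.32, 2.16], [-1.57, 1.52], [0, 2.45], [-1.46, 4.6], [0, 2.02], [-2.83, 2.83]. Speed limits (rad/s): [1.89, 1.89, 2.57, 2.57, 3.01, 3.01, 3.01].

### API

Orientations are given as a unit quaternion [x, y, z, w].
In Python, from bench import get_state, snapshot, env gives the robot as it stands.
- The arm moves only by the tool jog_arm, never from a script. Its argument "rows" is a list of rows, each a list of 3 entries, a list of its own where there are three numbers: the opening in per cent of the stroke, from 0 (shut) to 100 (fully open), then the shift along the tool's x, y, z in m, then the turn about the tool's z in rad. In form: [[hand, [tx, ty, tz], roll], ...]. A call has 1 to 10 rows; each row shifts and turns the commanded pose from where the row before left it, along the tool's axes as they then stand; what a row does not reach is not made up. A row lasts 1/8 s, in which the tool goes at most 62.5 mm and 10.7 degrees, less where a joint would pass 70% of its speed; a pose out of reach is approached as far as the arm can. A call with a gripper value outside its range is refused whole. The fingers move at their own pace and stop on an object; the grip force is fixed at half the most. Time passes only in rows, so rows that do not move let the fingers close. It gives the time, the measured TCP pose, the force and the opening at its end, in the units of the state.
- get_state(): the state, without advancing time (a new reading comes with each control period).
- snapshot(name): name is "scene" or "side" or "wrist"; returns a dict with "img" (480x640x3 uint8, red, green, blue), "depth" (480x640 float32, m along the optical axis (not along the pixel's ray), 0 where there is no reading), "camera_matrix" (3x3 intrinsics, pixels), "position" and "orientation" of the camera in the world; the wrist camera has in their place "mount" (4x4, takes a point from camera to tool coordinates, whose origin is the TCP and whose axes are the flange's). Camera axes: x right, y down, z forward; pixel columns grow to the right and rows downward; lengths in m; the calibration is good to about 2 mm. A picture is of the moment at which its call begins: read the wrist's pose just before it.
- env.job_done(): hands the job in, once; it reports no verdict.
The state is a dict: "time": time; "joint_positions": joint angles; "joint_vel": joint speeds; "joint_torque": joint torques, N m; "eef_pos": TCP position; "orientation": TCP orientation; "wrist_force": force on the tool from outside, world axes, zero at the start; "wrist_torque": the same for the moment, N m; "finger_gap": finger opening in m.
Only numpy, scipy, OpenCV 4.12 (cv2) and the standard library are available. Lean on these libraries where they do the work, as an engineer would, in place of code of your own. Each camera call takes 0.05 s, during which the arm holds its last target.

### The job

Take the honing steel out of its stand and, holding it upright, gently press its rod against the upper half of the knife block at three places to feel where the block really lies in its tray: on the long near face close to its left end, then on the same face close to its right end, then on the middle of the block's left end face, staying on each for about half a second. Then push the steel all the way home, upright, into the round hole of the block and let it go. Never press hard on the block, and leave the salt shaker and the two jars where they are.

Things in the scene. Friction and masses are not known exactly. Their poses are not given: they have to be found in the camera images.
- tray: Fixed rectangular steel drip tray, 124 (x) x 174 (y) mm, rim 14 mm high; origin at the centre of its underside, z up; it stands 5 mm above the worktop (on the hob glass or on a rubber mat). Its -x long side is turned roughly to the robot (yaw within 0.3 rad), so +y is its left end seen from the robot. A wooden knife block stands in it. Over 20 N of steel on block (40 N at the final push home) is too hard; touch at 10 mm/s or less.
- block_mid (a point): Point of the tray, above its centre at the height of the block's top (76 mm above the tray's origin). The block (70 x 120 x 70 mm, along the tray's x, y, z) IS NOT MEASURED: its centre lies up to 12 mm off this point in x and in y, and it is turned against the tray by up to 0.1 rad. It is wedged and stays put under gentle touches.
- hole_mid (a point): Point of the tray where the mouth of the block's round hole would be were the block centred. The true hole is fixed in the block: axis 35 mm behind the near long face (the middle of the width), 30 mm from the left end face; 13.5 mm wide, upright, right through, 1 mm chamfer at the mouth. The three 5.5 mm slots in the right half are for knives.
- steel: Short honing steel, loose, about 0.2 kg, upright in the stand. From its tip up: round rod 12 mm in diameter, 60 mm long, tip edge chamfered 1 mm; round guard 32 mm wide at 60 to 66 mm; black square handle 24 x 24 mm, sides along its x and y, at 66 to 116 mm, flat button to 119 mm. Origin: centre of the rod's tip, z up. Fully home the guard rests on the block's top, the tip 16 mm above the tray's origin.
- steel_tip (a point): Centre of the steel's rod tip (the same point as the steel's origin).
- stand: Fixed pale stone stand for the steel, 80 x 80 x 70 mm, with one upright through hole of 19 mm in its middle; origin at the centre of its underside, 5 mm above the worktop. The steel's guard rests on its top, the tip hanging 10 mm above that. Stand and tray may have changed places, left or right.
- salt_shaker: Bystander: salt shaker, 44 mm wide, 90 mm high, origin at the centre of its underside.
- jar_a: Bystander: spice jar with a red cap, 45 mm wide, 106 mm high, origin at the centre of its underside.
- jar_b: Bystander: another such spice jar, 45 mm wide, 106 mm high, to the left of the first; origin at the centre of its underside.

How it is judged:
By the outcome, as a careful person would: the job done as asked, in the order asked, and still so for the second after the job is handed in, with the robot touching nothing.
It also fails if it takes over 72 s, if anything falls off the work surface, if the arm or the gripper's body presses on something with over 40 N, if the wrist force passes 120 N, or if a joint passes its speed limit or range.

## Working session

There is one attempt and no reset: what is moved stays moved. The work goes in short steps, Python scripts to look and compute and a tool call to move; the robot and the scene stay as the last step left them, time stands still between calls to the robot, and variables do not carry over. Pictures are saved under pics/ and viewed, and the job is handed in when it is done.

Besides the shell and the picture viewer there is one more tool, called after ">>>" as name([rows], argument=value, ...), one row to a line, values as JSON. jog_arm: Moves the arm, as the interface text tells. Its arguments: {"type":"object","properties":{"rows":{"type":"array","items":{"type":"array"}}},"required":["rows"]}

```bash
ls; mkdir -p pics; cat > h.py <<'E'
import numpy as np, cv2
from bench import get_state, snapshot, env
from scipy.spatial.transform import Rotation as R
def snap(n,f):
    st=get_state(); s=snapshot(n)
    cv2.imwrite('pics/'+f,s['img'][:,:,::-1])
    if 'mount' in s:
        T=np.eye(4);T[:3,:3]=R.from_quat(st['orientation']).as_matrix();T[:3,3]=st['eef_pos'];M=T@np.array(s['mount'])
    else:
        M=np.eye(4);M[:3,:3]=R.from_quat(s['orientation']).as_matrix();M[:3,3]=s['position']
    s['M']=M
    np.savez('pics/'+f[:-4]+'.npz',img=s['img'],depth=s['depth'],K=s['camera_matrix'],M=M)
    return s
def load(f): return dict(np.load('pics/'+f+'.npz'))
def cloud(s):
    K=s['K'] if 'K' in s else np.array(s['camera_matrix']);d=s['depth'];v,u=np.mgrid[:480,:640]
    p=np.stack([(u-K[0,2])/K[0,0]*d,(v-K[1,2])/K[1,1]*d,d],-1)
    P=p@s['M'][:3,:3].T+s['M'][:3,3]; P[d<=0]=np.nan
    return P
def ray(s,u,v,z):
    K=s['K'] if 'K' in s else np.array(s['camera_matrix'])
    r=s['M'][:3,:3]@np.array([(u-K[0,2])/K[0,0],(v-K[1,2])/K[1,1],1]);o=s['M'][:3,3]
    return o+r*(z-o[2])/r[2]
E
python3 - <<'E'
from h import *
np.set_printoptions(precision=4,suppress=True)
print(get_state())
for n in ['scene','side','wrist']:
    s=snap(n,n+'0.png'); print(n,s['M'],s['camera_matrix'])
    if 'mount' in s: print(np.array(s['mount']))
E
```

```text
pics
{'time': 0.0, 'joint_positions': array([ 1.1123,  0.7071, -0.0276,  1.485 ,  0.022 ,  0.9509, -0.0755]), 'joint_vel': array([-0.0003,  0.0003,  0.0007,  0.0004,  0.0003,  0.0006,  0.0001]), 'joint_torque': array([  0.0002, -88.3219,   1.2347, -23.6164,   0.0169,   0.0066,
        -0.    ]), 'eef_pos': array([ 0.2327, -0.5255,  0.2309]), 'orientation': array([ 0.9784,  0.2069, -0.0001, -0.0005]), 'wrist_force': array([-0.889 , -0.9759, -0.2151]), 'wrist_torque': array([0.02  , 0.0154, 0.0263]), 'finger_gap': 0.08535326554210947}
scene [[ 0.8326 -0.4734  0.2874  0.3544]
 [-0.5538 -0.714   0.4284 -0.3652]
 [ 0.0024 -0.5158 -0.8567  0.9905]
 [ 0.      0.      0.      1.    ]] [[574.3155   0.     321.3198]
 [  0.     574.3155 232.1128]
 [  0.       0.       1.    ]]
side [[ 0.7328 -0.5794  0.3568  0.2163]
 [-0.6804 -0.6248  0.3829 -0.3478]
 [ 0.0011 -0.5233 -0.8521  1.0532]
 [ 0.      0.      0.      1.    ]] [[539.5587   0.     329.3342]
 [  0.     539.5587 247.2748]
 [  0.       0.       1.    ]]
wrist [[ 0.4042 -0.8658 -0.295   0.3091]
 [-0.9147 -0.3827 -0.1299 -0.4922]
 [-0.0004  0.3223 -0.9466  0.3735]
 [ 0.      0.      0.      1.    ]] [[338.7019   0.     321.3424]
 [  0.     338.7019 237.3193]
 [  0.       0.       1.    ]]
[[-0.0007 -0.9466 -0.3223  0.0834]
 [ 1.     -0.0008  0.0003  0.0003]
 [-0.0005 -0.3223  0.9466 -0.1426]
 [ 0.      0.      0.      1.    ]]
```

View pics/scene0.png

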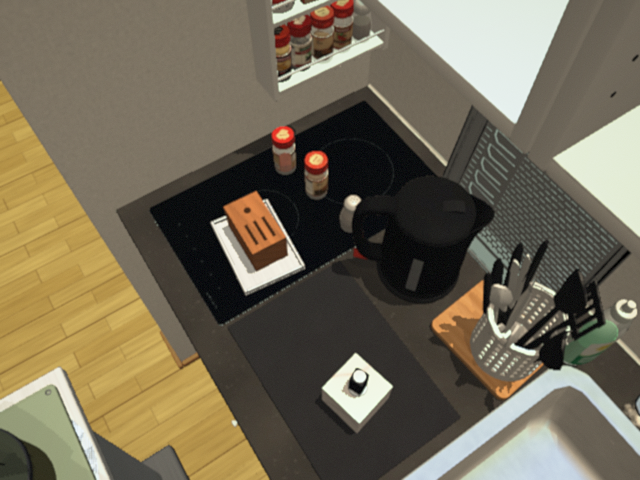

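View pics/side0.png

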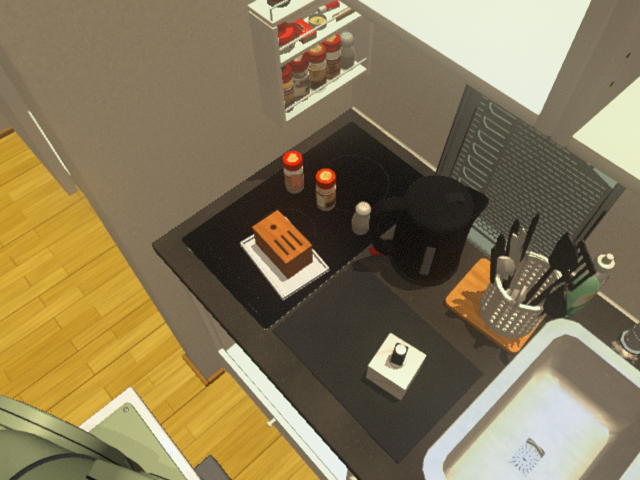

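View pics/wrist0.png

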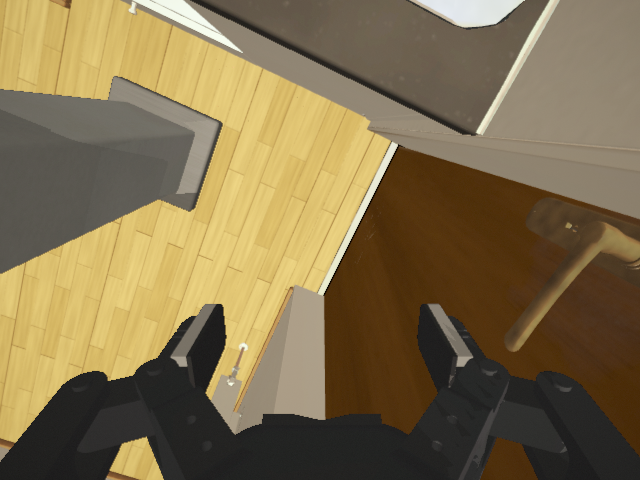

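The scene view has the tray and block on the left at about (257,240), with the hole up-left at (247,208). The stand is at (357,390) with the black handle at (358,380), the jars are at (284,150) and (316,175), and the shaker is at (350,213).

```bash
cat > m.py <<'E'
from h import *
np.set_printoptions(precision=4,suppress=True)
for n in ['scene0','side0']:
    s=load(n);P=cloud(s);im=s['img'].astype(int);hsv=cv2.cvtColor(s['img'],cv2.COLOR_RGB2HSV)
    x,y,z=P[...,0],P[...,1],P[...,2]
    print(n)
    def rect(mask,name):
        mask=cv2.morphologyEx(mask.astype(np.uint8),cv2.MORPH_OPEN,np.ones((2,2)))
        k,l,st,c=cv2.connectedComponentsWithStats(mask,connectivity=4)
        i=1+np.argmax(st[1:,4]);m=l==i
        q=P[m][:,:2].astype(np.float32)*1000
        r=cv2.minAreaRect(q); print(name,st[i],'rect',np.round(r[0],1),np.round(r[1],1),'ang',round(r[2],2),'medz',np.nanmedian(P[m][:,2]),'mean',P[m].mean(0))
    reach=(np.hypot(x,y)<0.85)&(x>0.2)
    rect(reach&(z>.070)&(z<.080)&(hsv[...,1]<60)&(hsv[...,2]>120),'standtop')
    rect(reach&(z>.074)&(z<.088)&(hsv[...,1]>100)&(hsv[...,0]<20),'blocktop')
    rect(reach&(z>.003)&(z<.026)&(hsv[...,1]<60)&(hsv[...,2]>120),'tray')
    rect(reach&(z>.126)&(z<.142)&(hsv[...,2]<80),'button?')
    # worktop
    m=reach&(abs(z)<.02); print('table z med',np.nanmedian(z[m]))
    for (u,v) in ([(284,135),(316,160),(349,205),(430,190)] if n=='scene0' else [(292,160),(326,177),(362,210),(440,190)]): print(u,v,P[v,u])
E
python3 m.py
```

```text
scene0
standtop [ 324  355   69   69 2062] rect [ 557.3 -180.1] [98.5 76.7] ang 14.36 medz 0.07457711720868238 mean [nan nan nan]
blocktop [ 225  193   62   63 1945] rect [604.1 182.9] [180.   62.7] ang 57.82 medz 0.08004391187243476 mean [nan nan nan]
tray [ 212  200   94   94 2415] rect [nan nan] [nan  0.] ang nan medz 0.010152293988070549 mean [nan nan nan]
button? [387 230  74  43 366] rect [755.5 -68.6] [ 48.7 134.9] ang 34.8 medz 0.13203610857916054 mean [ 0.7485 -0.0753  0.1321]
table z med 0.0034288882777746
284 135 [0.7122 0.3028 0.1119]
316 160 [0.7299 0.214  0.1137]
349 205 [0.7328 0.1057 0.0905]
430 190 [ 0.8086 -0.0093  0.2157]
side0
standtop [ 370  335   57   56 1313] rect [ 561.4 -176.7] [107.   75.2] ang 14.19 medz 0.07448792971419782 mean [nan nan nan]
blocktop [ 254  212   59   54 1496] rect [581.8 178. ] [120.5  99.3] ang 86.92 medz 0.08014458869118035 mean [nan nan nan]
tray [ 241  237   89   64 1640] rect [563.9 169.3] [173.9 130.1] ang 83.95 medz 0.010290240800886585 mean [nan nan nan]
button? [399 226  66  31 304] rect [758.  -66.9] [ 51.8 137.6] ang 36.43 medz 0.13132319628247424 mean [ 0.7465 -0.0685  0.1311]
table z med 0.0031906566944482906
292 160 [0.7065 0.3034 0.112 ]
326 177 [0.731  0.216  0.1098]
362 210 [0.7365 0.1061 0.0911]
440 190 [ 0.8136 -0.0225  0.2167]
```

```bash
python3 - <<'E'
from h import *
s=load('scene0');a=cv2.resize(s['img'][170:310,190:320],None,fx=5,fy=5,interpolation=cv2.INTER_CUBIC)[:600]
cv2.imwrite('pics/c1.png',a[:,:,::-1])
s=load('scene0');a=cv2.resize(s['img'][340:440,300:410],None,fx=6,fy=6,interpolation=cv2.INTER_CUBIC)
cv2.imwrite('pics/c2.png',a[:,:,::-1])
E
```

>>> jog_arm([
  [100, [0.0436, -0.0185, -0.002], 0],
  [100, [0.0436, -0.0185, -0.002], 0],
  [100, [0.0436, -0.0185, -0.002], 0],
  [100, [0.0436, -0.0185, -0.002], 0],
  [100, [0.0436, -0.0185, -0.002], 0],
  [100, [0.0436, -0.0185, -0.002], 0],
  [100, [0.0436, -0.0185, -0.002], 0],
  [100, [0.0436, -0.0185, -0.002], 0],
  [100, [0.0436, -0.0185, -0.002], 0],
  [100, [0.0436, -0.0185, -0.002], 0],
])

```text
time: 1.4
eef_pos: [0.5574, -0.1788, 0.2512]
orientation: [0.978, 0.207, -0.0, -0.0]
wrist_force: [0.7, 0.0, -0.2]
finger_gap: 0.0854
```

```bash
python3 - <<'E'
from h import *
np.set_printoptions(precision=4,suppress=True)
s=snap('wrist','w1.png');st=get_state();print(st['time'],st['eef_pos'],st['orientation'],st['joint_positions'],st['wrist_force'])
E
```

```text
1.45 [ 0.5612 -0.1728  0.251 ] [ 0.9777  0.2099  0.0012 -0.0016] [ 0.2267  0.7062  0.0403  1.408  -0.0351  1.0275 -0.8724] [ 4.833   8.9716 -0.8195]
```

View pics/w1.png

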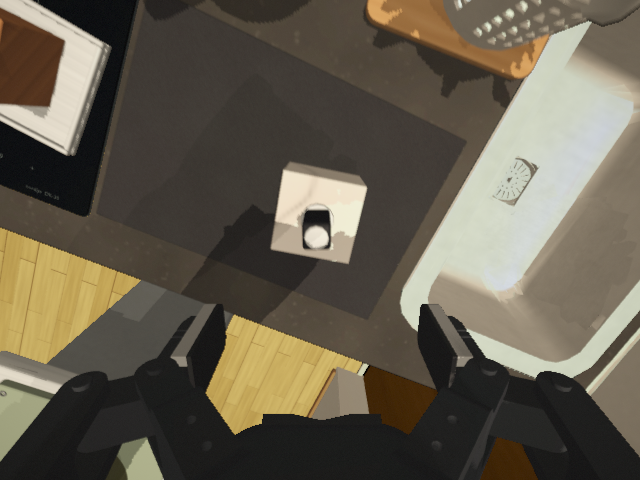

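The stand is centred near (318,215), with the handle and its light button near (316,232). The arm was still moving, so I'll retake the picture now that it's settled and measure from that.

```bash
python3 - <<'E'
from h import *
np.set_printoptions(precision=4,suppress=True)
for i in range(4): snapshot('scene')
s=snap('wrist','w2.png');st=get_state();print(st['time'],st['eef_pos'],st['orientation'],st['wrist_force'])
P=cloud(s);z=P[...,2]
v,u=np.mgrid[:480,:640]
hsv=cv2.cvtColor(s['img'],cv2.COLOR_RGB2HSV)
win=(abs(u-318)<70)&(abs(v-215)<70)
m=(win&(z>.071)&(z<.079)).astype(np.uint8)
m=cv2.morphologyEx(m,cv2.MORPH_CLOSE,np.ones((5,5)))
c=max(cv2.findContours(m,0,2)[0],key=cv2.contourArea);print(cv2.minAreaRect(c),np.nanmedian(z[m>0]))
hull=cv2.convexHull(c)[:,0]
q=np.array([ray(s,a,b,.075)[:2] for a,b in hull],np.float32)*1000
print('stand top',cv2.minAreaRect(q))
m=(win&(z>.125)&(z<.145)); print('top',m.sum(),np.nanmedian(z[m]),np.nanmin(P[m],0),np.nanmax(P[m],0))
if m.sum():
    c=np.argwhere(m);hull=cv2.convexHull(c[:,::-1].astype(np.int32))[:,0]
    q=np.array([ray(s,a,b,.132)[:2] for a,b in hull],np.float32)*1000;print('handle',cv2.minAreaRect(q))
a=cv2.resize(s['img'][150:280,250:390],None,fx=5,fy=4.6,interpolation=cv2.INTER_CUBIC);cv2.imwrite('pics/c3.png',a[:,:,::-1])
E
```

```text
1.7 [ 0.556  -0.1809  0.2512] [ 0.9785  0.2064 -0.0003  0.0001] [ 0.1456 -0.2342 -0.0288]
((317.2336730957031, 215.86904907226562), (84.96072387695312, 80.45661926269531), 10.539183616638184) 0.07495690526611692
stand top ((549.989013671875, -178.59799194335938), (80.69109344482422, 79.98384094238281), 12.503866195678711)
top 807 0.13251794961305297 [ 0.5354 -0.193   0.1254] [ 0.5644 -0.1639  0.1355]
handle ((551.5572509765625, -177.8184051513672), (23.987506866455078, 23.632631301879883), 23.814786911010742)
```

View pics/c3.png

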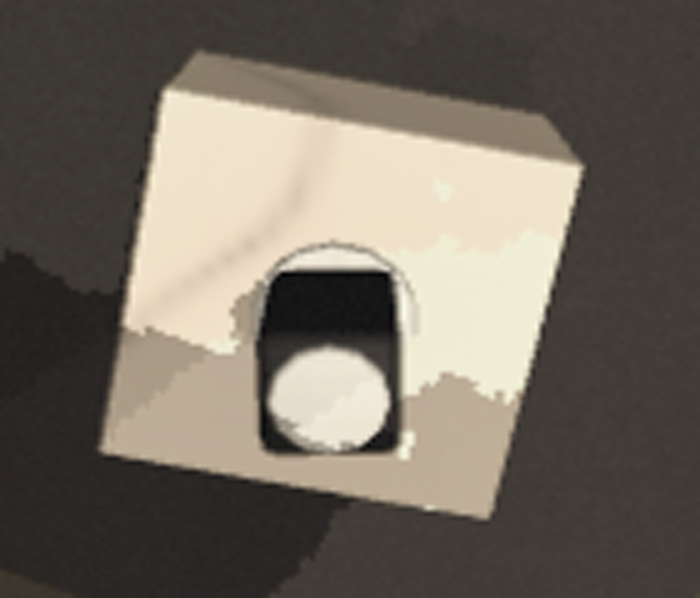

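Stand top: centre (0.550, -0.1786), 80×80 mm, z 0.075. Handle: centre (0.5516, -0.1778), 24 mm square, yaw 23.8°, which matches the tool's yaw. Descending now.

>>> jog_arm([
  [100, [-0.0028, -0.0046, 0.02], 0],
  [100, [0, 0, 0.02], 0],
  [100, [0, 0, 0.03], 0],
  [100, [0, 0, 0.03], 0],
  [100, [0, 0, 0.025], 0],
  [100, [0, 0, 0.02], 0],
  [100, [0, 0, 0.017], 0],
  [100, [0, 0, 0], 0],
])

```text
time: 2.7
eef_pos: [0.5515, -0.1774, 0.0886]
orientation: [0.978, 0.207, -0.001, -0.0]
wrist_force: [-0.7, -1.1, -0.1]
finger_gap: 0.0855
```

```bash
python3 - <<'E'
from h import *
np.set_printoptions(precision=4,suppress=True)
snapshot('scene')
s=snap('wrist','w3.png');st=get_state();print(st['time'],st['eef_pos'],st['orientation'],st['wrist_force'])
E
```

```text
2.8 [ 0.5523 -0.1773  0.0899] [0.9784 0.2067 0.0002 0.0001] [-0.4238 -1.0074  0.215 ]
```

View pics/w3.png

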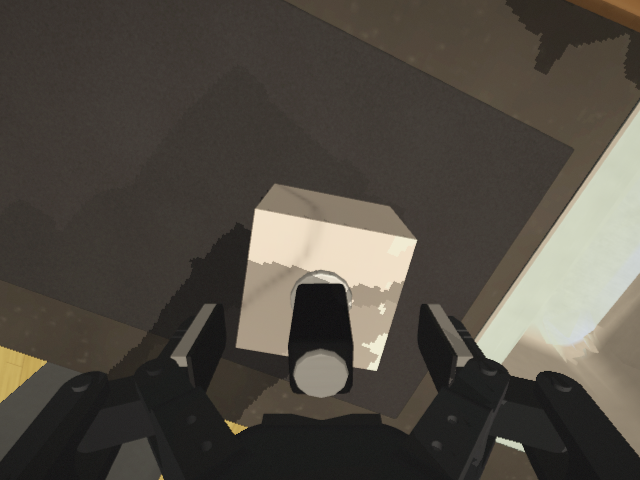

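The handle is at (320,330), centred between the pads and square to them. Closing.

>>> jog_arm([
  [0, [0, 0, 0], 0],
  [0, [0, 0, 0], 0],
  [0, [0, 0, 0], 0],
  [0, [0, 0, 0], 0],
  [0, [0, 0, 0], 0],
  [0, [0, 0, 0], 0],
])

```text
time: 3.55
eef_pos: [0.5523, -0.1771, 0.0894]
orientation: [0.978, 0.207, 0.0, 0.0]
wrist_force: [1.0, -0.8, 4.0]
finger_gap: 0.0232
```

```bash
python3 - <<'E'
from h import *
np.set_printoptions(precision=4,suppress=True)
s=snap('wrist','w4.png');st=get_state();print(st['time'],st['eef_pos'],st['orientation'],st['wrist_force'],st['finger_gap'])
E
```

```text
3.6 [ 0.5523 -0.1771  0.0894] [0.9784 0.2069 0.0002 0.0001] [ 0.1337 -0.7307  4.4105] 0.023475908494219492
```

View pics/w4.png

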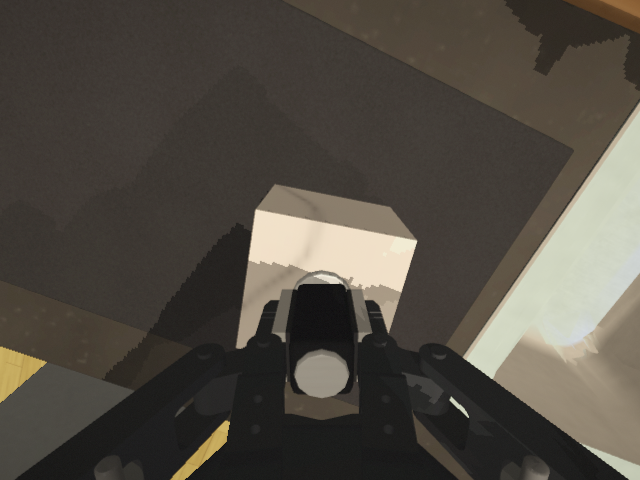

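>>> jog_arm([
  [0, [0, 0, -0.005], 0],
  [0, [0, 0, -0.02], 0],
  [0, [0, 0, -0.03], 0],
  [0, [0, 0, -0.035], 0],
  [0, [0, 0, -0.04], 0],
  [0, [0, 0, -0.03], 0],
  [0, [0, 0, 0], 0],
])

```text
time: 4.47
eef_pos: [0.5525, -0.1771, 0.2511]
orientation: [0.978, 0.207, 0.001, 0.001]
wrist_force: [-0.1, -0.2, -2.9]
finger_gap: 0.0231
```

>>> jog_arm([
  [0, [0.006, -0.02, 0], 0],
  [0, [0.0116, -0.0386, 0], 0.1],
  [0, [0.0116, -0.0386, 0], 0.1],
  [0, [0.0116, -0.0386, 0], 0.1],
  [0, [0.015, -0.0386, 0], 0],
  [0, [0.015, -0.0386, 0], 0],
  [0, [0.02, -0.0386, 0], 0],
  [0, [0.015, -0.03, 0], 0],
  [0, [0.005, -0.02, 0], 0],
  [0, [0, 0, 0], 0],
])

```text
time: 5.72
eef_pos: [0.596, 0.1384, 0.2485]
orientation: [0.998, 0.059, -0.001, -0.0]
wrist_force: [-0.2, -0.8, -1.7]
finger_gap: 0.0233
```

```bash
python3 - <<'E'
from h import *
np.set_printoptions(precision=4,suppress=True)
snapshot('scene');snapshot('scene');snapshot('scene')
s=snap('wrist','w5.png');st=get_state();print(st['time'],st['eef_pos'],st['orientation'],st['wrist_force'],st['finger_gap'],st['joint_positions'])
E
```

```text
5.925 [0.5966 0.1358 0.2494] [ 0.9983  0.0577 -0.0001  0.0002] [ 0.3323 -0.3797 -1.841 ] 0.02379140106256457 [-0.3579  0.7576  0.1794  1.312  -0.1387  1.0843 -1.6171]
```

View pics/w5.png

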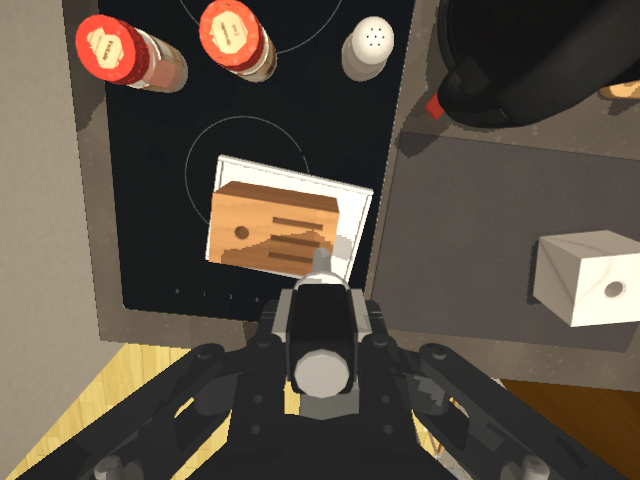

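The wrist view shows the steel held upright. The block top has corners near (211,193), (339,212), (331,280) and (208,262), with the hole at (242,233). The tray's far corners are at (219,156) and (372,190).

```bash
cat > m2.py <<'E'
from h import *
np.set_printoptions(precision=2,suppress=True)
s=load('w5');P=cloud(s);z=P[...,2];hsv=cv2.cvtColor(s['img'],cv2.COLOR_RGB2HSV)
v,u=np.mgrid[:480,:640]
wood=(z>.072)&(z<.09)&(u>190)&(u<350)&(v>170)&(v<300)
wood&=~((u>300)&(v>245))
m=wood.astype(np.uint8);m=cv2.morphologyEx(m,cv2.MORPH_CLOSE,np.ones((5,5)))
c=max(cv2.findContours(m,0,cv2.CHAIN_APPROX_NONE)[0],key=cv2.contourArea)[:,0]
q=np.array([ray(s,a,b,.081)[:2] for a,b in c])*1000
print('medz',np.nanmedian(z[m>0]),'rect',cv2.minAreaRect(q.astype(np.float32)))
for a,b in cv2.approxPolyDP(c,6,True)[:,0]: print('corner',a,b,ray(s,a,b,.081)[:2]*1000)
# edges by fitting contour pts
def fit(sel,name):
    r=cv2.fitLine(c[sel].astype(np.float32).reshape(-1,1,2),cv2.DIST_HUBER,0,.01,.01).ravel()
    p=[ray(s,r[2]+t*r[0],r[3]+t*r[1],.081)[:2]*1000 for t in(-20,20)]
    d=(p[1]-p[0])/np.linalg.norm(p[1]-p[0]);print(name,sel.sum(),'pt',(p[0]+p[1])/2,'dir deg',np.degrees(np.arctan2(d[1],d[0])));return (p[0]+p[1])/2,d
X,Y=c[:,0],c[:,1]
n=fit((X>218)&(X<295)&(Y>245),'near'); f=fit((X>225)&(X<330)&(Y<225),'far')
l=fit((Y>205)&(Y<250)&(X<220),'left'); r_=fit((Y>222)&(Y<243)&(X>325),'right')
def inter(a,b):
    t=np.linalg.solve(np.stack([a[1],-b[1]],1),b[0]-a[0]);return a[0]+t[0]*a[1]
C={k:inter(*w) for k,w in dict(nl=(n,l),nr=(n,r_),fl=(f,l),fr=(f,r_)).items()}
print(C,'center',sum(C.values())/4)
print('lens',np.linalg.norm(C['nl']-C['nr']),np.linalg.norm(C['nl']-C['fl']),np.linalg.norm(C['fr']-C['fl']))
# hole
g=s['img'].sum(2).astype(int); h=((g<170)&(abs(u-242)<12)&(abs(v-233)<12)); print('hole px',h.sum(),u[h].mean(),v[h].mean(),ray(s,u[h].mean(),v[h].mean(),.079)[:2]*1000)
for a,b in [(219,156),(372,190),(206,259),(347,284)]: print('tray',a,b,ray(s,a,b,.019)[:2]*1000)
for a,b in [(105,48),(230,27)]: print('cap',ray(s,a,b,.109)[:2]*1000)
print('shk',ray(s,375,32,.093)[:2]*1000)
E
python3 m2.py
python3 - <<'E'
from h import *
s=load('w5');a=cv2.resize(s['img'][140:300,190:390],None,fx=4,fy=3.7,interpolation=cv2.INTER_CUBIC);cv2.imwrite('pics/c5.png',a[:,:,::-1])
E
```

```text
medz 0.08081876799776039 rect ((569.6424560546875, 180.18576049804688), (119.98345947265625, 72.45572662353516), 87.12948608398438)
corner 213 193 [605.94 237.81]
corner 209 261 [536.84 240.92]
corner 300 275 [531.96 149.73]
corner 301 245 [564.12 151.79]
corner 333 245 [567.69 120.73]
corner 339 211 [602.27 119.4 ]
near 76 pt [534.57 193.61] dir deg -92.88794896388855
far 104 pt [605.04 177.73] dir deg -92.92719489310143
left 44 pt [576.68 239.38] dir deg -3.106061244728688
right 20 pt [580.31 120.01] dir deg -2.3898259602976224
{'nl': array([536.99, 241.53]), 'nr': array([530.97, 122.07]), 'fl': array([608.11, 237.67]), 'fr': array([602.05, 119.11])} center [569.53 180.1 ]
lens 119.61143212489552 71.22177494861026 118.72183705665049
hole px 0 nan nan [nan nan]
tray 219 156 [632.44 250.33]
tray 372 190 [614.85  80.97]
tray 206 259 [510.58 263.54]
tray 347 284 [497.09  92.48]
cap [712.59 310.25]
cap [736.83 218.67]
shk [749.56 111.46]m2.py:26: RuntimeWarning: Mean of empty slice.
  g=s['img'].sum(2).astype(int); h=((g<170)&(abs(u-242)<12)&(abs(v-233)<12)); print('hole px',h.sum(),u[h].mean(),v[h].mean(),ray(s,u[h].mean(),v[h].mean(),.079)[:2]*1000)
  ret = ret.dtype.type(ret / rcount)
```

View pics/c5.png

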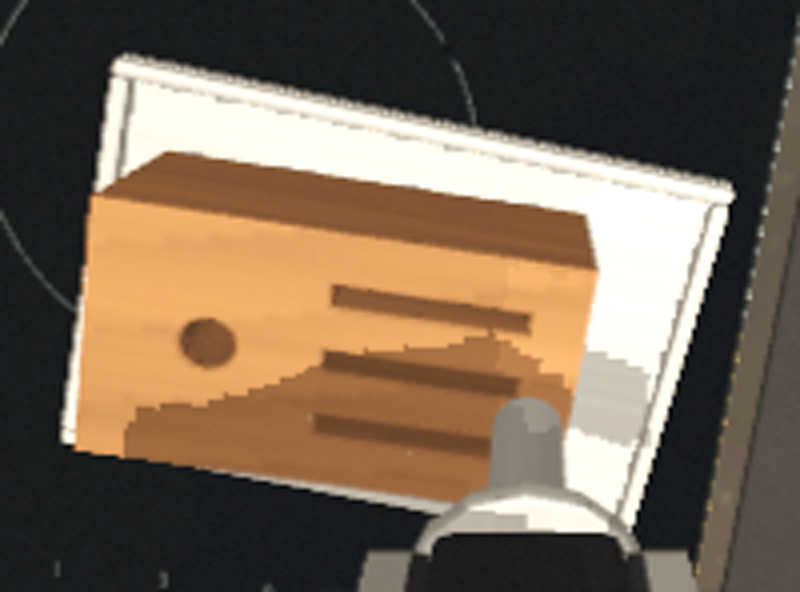

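```bash
python3 - <<'E'
from h import *
for n in ['w5','scene0']:
    P=cloud(load(n)).reshape(-1,3)
    for a,b in [(.12,.2),(.2,.4)]:
        m=(P[:,2]>a)&(P[:,2]<b)&(P[:,0]>.35)&(P[:,0]<.7)&(P[:,1]>.25)
        print(n,a,m.sum(), np.percentile(P[m,1],[0,5,50]) if m.sum() else '')
E
```

```text
w5 0.12 2047 [0.41420639 0.41523176 0.41622089]
w5 0.2 0 
scene0 0.12 5522 [0.40905193 0.41208606 0.41441767]
scene0 0.2 19136 [0.40904582 0.41234082 0.41465368]
```

>>> jog_arm([
  [0, [0, 0, 0], 0.166],
  [0, [-0.0083, -0.01, 0], 0],
  [0, [-0.017, -0.018, 0], 0],
  [0, [-0.02, -0.022, 0], 0],
  [0, [-0.02, -0.022, 0], 0],
  [0, [-0.017, -0.0179, 0], 0],
  [0, [0, 0, 0.03], 0],
  [0, [0, 0, 0.04], 0],
  [0, [0, 0, 0.03], 0],
  [0, [0, 0, 0.019], 0],
])

```text
time: 7.18
eef_pos: [0.518, 0.2311, 0.1292]
orientation: [1.0, -0.022, -0.001, 0.0]
wrist_force: [0.7, 0.3, -1.6]
finger_gap: 0.0235
```

```bash
python3 - <<'E'
from h import *
np.set_printoptions(precision=4,suppress=True)
snapshot('side');snapshot('scene');snapshot('scene')
s=snap('scene','s1.png');s2=snap('wrist','w6.png');st=get_state();print(st['time'],st['eef_pos'],st['orientation'],st['wrist_force'],st['joint_positions'])
a=cv2.resize(s['img'][130:330,170:400],None,fx=3,fy=3);cv2.imwrite('pics/c6.png',a[:,:,::-1])
E
```

```text
7.425 [0.519  0.2311 0.1313] [ 0.9997 -0.0237  0.0004 -0.0003] [ 0.2328  0.0853 -1.5127] [-0.5733  0.8399  0.1943  1.6331 -0.2282  0.6899 -1.8838]
```

View pics/c6.png

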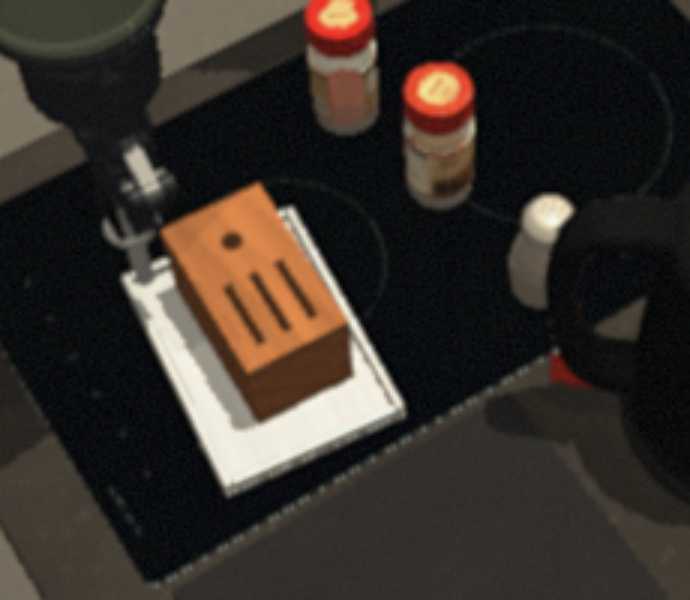

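View pics/w6.png

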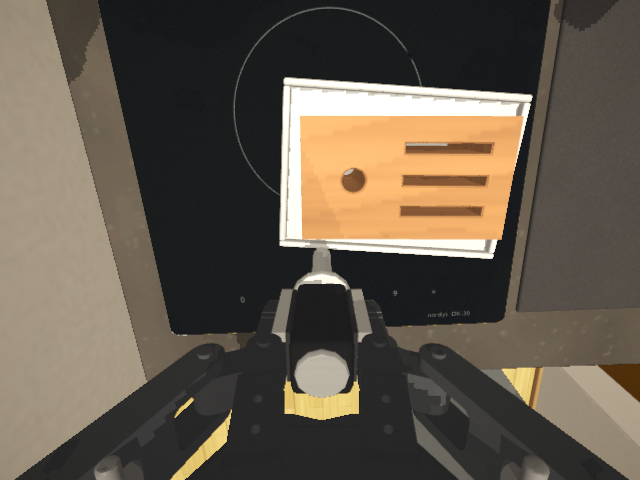

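Rod is ~12 mm in front of the near face near the left end (wrist px (321,250), block edge at v≈240). Slow approach.

>>> jog_arm([
  [0, [0.0012, 0, 0], 0],
  [0, [0.0012, 0, 0], 0],
  [0, [0.0012, 0, 0], 0],
  [0, [0.0012, 0, 0], 0],
  [0, [0.0012, 0, 0], 0],
  [0, [0.001, 0, 0], 0],
])

```text
time: 8.18
eef_pos: [0.526, 0.2305, 0.1303]
orientation: [1.0, -0.025, -0.0, -0.0]
wrist_force: [0.6, 0.2, -1.7]
finger_gap: 0.0233
```

>>> jog_arm([
  [0, [0.001, 0, 0], 0],
  [0, [0.001, 0, 0], 0],
])

```text
time: 8.43
eef_pos: [0.528, 0.2304, 0.1303]
orientation: [1.0, -0.025, -0.0, -0.0]
wrist_force: [-0.0, 0.3, -2.4]
finger_gap: 0.0237
```

>>> jog_arm([
  [0, [0.001, 0, 0], 0],
  [0, [0.001, 0, 0], 0],
])

```text
time: 8.68
eef_pos: [0.53, 0.2303, 0.1303]
orientation: [1.0, -0.025, -0.0, -0.0]
wrist_force: [-1.3, -0.4, -1.1]
finger_gap: 0.0233
```

>>> jog_arm([
  [0, [0.0008, 0, 0], 0],
])

```text
time: 8.8
eef_pos: [0.5308, 0.2302, 0.1303]
orientation: [1.0, -0.025, -0.0, -0.0]
wrist_force: [-0.2, 0.5, -2.1]
finger_gap: 0.0232
```

>>> jog_arm([
  [0, [0.0008, 0, 0], 0],
])

```text
time: 8.93
eef_pos: [0.5316, 0.2303, 0.1303]
orientation: [1.0, -0.025, -0.0, -0.0]
wrist_force: [-0.1, 0.2, -1.9]
finger_gap: 0.0233
```

>>> jog_arm([
  [0, [0.0008, 0, 0], 0],
])

```text
time: 9.05
eef_pos: [0.5324, 0.2302, 0.1303]
orientation: [1.0, -0.025, -0.0, -0.0]
wrist_force: [-0.2, 0.3, -1.9]
finger_gap: 0.0234
```

>>> jog_arm([
  [0, [0.0006, 0, 0], 0],
])

```text
time: 9.18
eef_pos: [0.533, 0.2301, 0.1303]
orientation: [1.0, -0.025, -0.0, -0.0]
wrist_force: [0.5, -0.2, -0.9]
finger_gap: 0.0237
```

>>> jog_arm([
  [0, [0.0006, 0, 0], 0],
])

```text
time: 9.3
eef_pos: [0.5333, 0.2301, 0.1303]
orientation: [1.0, -0.025, -0.0, 0.0]
wrist_force: [-3.1, -0.0, -0.2]
finger_gap: 0.0234
```

>>> jog_arm([
  [0, [0.0003, 0, 0], 0],
])

```text
time: 9.43
eef_pos: [0.5334, 0.2302, 0.1303]
orientation: [1.0, -0.025, -0.001, 0.0]
wrist_force: [-4.2, -0.0, 0.4]
finger_gap: 0.0233
```

```bash
cat > st.py <<'E'
from h import *
np.set_printoptions(precision=5,suppress=True)
F=[];p=[]
import sys
for i in range(int(sys.argv[1])):
    snapshot('scene');st=get_state();F.append(st['wrist_force']);p.append(st['eef_pos'])
print(st['time'],np.mean(p,0),np.mean(F,0),np.std(F,0).max(),st['orientation'],st['wrist_torque'])
E
python3 st.py 4
```

```text
9.625 [0.53345 0.23015 0.13027] [-4.89025  0.25224  1.0497 ] 0.4806517933218367 [ 0.9997  -0.02458 -0.00042  0.     ] [ 0.06924  1.49801 -0.00715]
```

>>> jog_arm([
  [0, [0, 0, 0], 0],
  [0, [0, 0, 0], 0],
  [0, [0, 0, 0], 0],
])

```text
time: 10.0
eef_pos: [0.5335, 0.2301, 0.1303]
orientation: [1.0, -0.025, -0.0, 0.0]
wrist_force: [-5.5, -1.0, 1.0]
finger_gap: 0.0237
```

```bash
python3 st.py 2
```

```text
10.1 [0.5335  0.23015 0.13028] [-5.75598  0.33797  1.45754] 0.1465515827337367 [ 0.9997  -0.02457 -0.00037  0.     ] [0.05656 1.5489  0.00147]
```

>>> jog_arm([
  [0, [-0.001, 0, 0], 0],
  [0, [-0.005, 0, 0], 0],
  [0, [0, 0.015, 0], 0],
  [0, [0, 0.025, 0], 0],
  [0, [0, 0.025, 0], 0],
  [0, [0, 0.02, 0], 0],
  [0, [0, 0.007, 0], 0],
  [0, [0, 0, 0], 0],
  [0, [0.001, 0, 0], 0],
  [0, [0.001, 0, 0], 0],
])

```text
time: 11.35
eef_pos: [0.5254, 0.1391, 0.1303]
orientation: [1.0, -0.024, -0.0, -0.0]
wrist_force: [-0.2, -0.3, -1.4]
finger_gap: 0.0236
```

```bash
python3 st.py 1
```

```text
11.4 [0.52549 0.13896 0.13027] [-0.08803  0.07505 -1.7859 ] 0.0 [ 0.99971 -0.02424  0.00007 -0.00012] [ 0.00448 -0.0526   0.03798]
```

>>> jog_arm([
  [0, [0, 0.003, 0], 0],
  [0, [0.001, 0, 0], 0],
  [0, [0.0008, 0, 0], 0],
])

```text
time: 11.78
eef_pos: [0.5271, 0.1353, 0.1304]
orientation: [1.0, -0.025, 0.0, -0.0]
wrist_force: [0.0, 0.3, -2.3]
finger_gap: 0.0231
```

>>> jog_arm([
  [0, [0.0006, 0, 0], 0],
])

```text
time: 11.9
eef_pos: [0.5276, 0.1353, 0.1303]
orientation: [1.0, -0.025, 0.0, -0.0]
wrist_force: [0.1, 0.1, -2.4]
finger_gap: 0.0235
```

>>> jog_arm([
  [0, [0.0006, 0, 0], 0],
])

```text
time: 12.02
eef_pos: [0.5282, 0.1353, 0.1303]
orientation: [1.0, -0.025, -0.0, -0.0]
wrist_force: [-0.1, 0.6, -1.3]
finger_gap: 0.0229
```

>>> jog_arm([
  [0, [0.0004, 0, 0], 0],
])

```text
time: 12.15
eef_pos: [0.5284, 0.1353, 0.1303]
orientation: [1.0, -0.025, -0.0, -0.0]
wrist_force: [-2.2, -0.5, -0.7]
finger_gap: 0.0234
```

>>> jog_arm([
  [0, [0.0004, 0, 0], 0],
])

```text
time: 12.28
eef_pos: [0.5286, 0.1353, 0.1303]
orientation: [1.0, -0.025, -0.0, -0.0]
wrist_force: [-3.7, -0.2, 0.4]
finger_gap: 0.0236
```

```bash
python3 st.py 3
```

```text
12.425 [0.52864 0.13529 0.13027] [-3.34162  0.39426  0.14595] 0.36402806778278946 [ 0.9997  -0.02456 -0.00037 -0.00004] [0.04441 0.92922 0.02518]
```

>>> jog_arm([
  [0, [0.0002, 0, 0], 0],
  [0, [0, 0, 0], 0],
  [0, [0, 0, 0], 0],
  [0, [0, 0, 0], 0],
])

```text
time: 12.92
eef_pos: [0.5288, 0.1353, 0.1303]
orientation: [1.0, -0.025, -0.0, -0.0]
wrist_force: [-5.5, 0.5, 1.5]
finger_gap: 0.0234
```

```bash
python3 st.py 2
```

```text
13.025 [0.52883 0.13528 0.13026] [-5.29778 -0.2051   1.00401] 0.4251957225407206 [ 0.9997  -0.02458 -0.00042 -0.00004] [ 0.13709  1.4684  -0.03412]
```

>>> jog_arm([
  [0, [-0.001, 0, 0], 0],
  [0, [-0.005, 0, 0], 0],
  [0, [0, -0.015, 0], 0],
  [0, [0, -0.03, 0], 0],
  [0, [0, -0.03, 0], 0],
  [0, [0, -0.03, 0], 0],
  [0, [0, -0.018, 0], 0],
  [0, [0.0, 0, 0], 0],
  [0, [0.015, 0, 0], 0],
  [0, [0.02, 0, 0], 0],
])

```text
time: 14.28
eef_pos: [0.5647, 0.2557, 0.1306]
orientation: [1.0, -0.025, 0.0, 0.0]
wrist_force: [-0.6, 0.7, -2.4]
finger_gap: 0.0234
```

>>> jog_arm([
  [0, [0.0115, 0, 0], 0],
  [0, [0, 0, 0], 0],
])

```text
time: 14.52
eef_pos: [0.5761, 0.2548, 0.1301]
orientation: [1.0, -0.025, 0.0, 0.0]
wrist_force: [0.2, 0.7, -1.9]
finger_gap: 0.0233
```

```bash
python3 - <<'E'
from h import *
np.set_printoptions(precision=4,suppress=True)
s=snap('scene','s2.png');s2=snap('wrist','w7.png');st=get_state();print(st['time'],st['eef_pos'],st['orientation'],st['wrist_force'],st['joint_positions'])
a=cv2.resize(s['img'][130:330,170:400],None,fx=3,fy=3);cv2.imwrite('pics/c7.png',a[:,:,::-1])
E
```

```text
14.625 [0.5753 0.2556 0.1303] [ 0.9997 -0.0249 -0.0002  0.0001] [-0.0843 -0.3066 -2.05  ] [-0.563   0.9245  0.2101  1.3881 -0.223   0.8526 -1.9076]
```

View pics/w7.png

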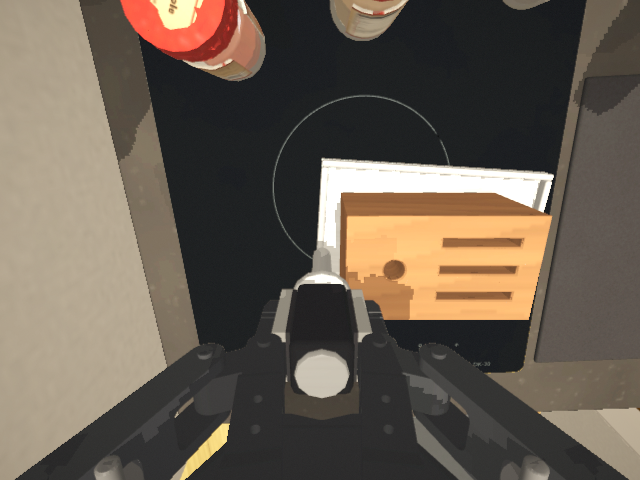

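The rod is left of the block's left end face (rod u=321, face u≈341) and level with the hole, so it sits at mid-width. Slow approach to the right.

>>> jog_arm([
  [0, [0, 0.0011, 0], 0],
  [0, [0, 0.0011, 0], 0],
  [0, [0, 0.0011, 0], 0],
  [0, [0, 0.0011, 0], 0],
  [0, [0, 0.0009, 0], 0],
])

```text
time: 15.25
eef_pos: [0.5754, 0.2507, 0.1303]
orientation: [1.0, -0.025, -0.0, -0.0]
wrist_force: [-0.5, 0.5, -2.0]
finger_gap: 0.0234
```

>>> jog_arm([
  [0, [0, 0.0008, 0], 0],
  [0, [0, 0.0008, 0], 0],
])

```text
time: 15.5
eef_pos: [0.5753, 0.2492, 0.1303]
orientation: [1.0, -0.025, -0.0, -0.0]
wrist_force: [-0.5, -0.8, -2.1]
finger_gap: 0.0231
```

>>> jog_arm([
  [0, [0, 0.0008, 0], 0],
])

```text
time: 15.62
eef_pos: [0.5753, 0.2484, 0.1303]
orientation: [1.0, -0.025, -0.0, -0.0]
wrist_force: [0.0, 0.2, -2.2]
finger_gap: 0.0234
```

>>> jog_arm([
  [0, [0, 0.0006, 0], 0],
])

```text
time: 15.75
eef_pos: [0.5753, 0.2478, 0.1303]
orientation: [1.0, -0.025, -0.0, -0.0]
wrist_force: [0.1, -0.4, -1.6]
finger_gap: 0.0232
```

>>> jog_arm([
  [0, [0, 0.0006, 0], 0],
])

```text
time: 15.88
eef_pos: [0.5752, 0.2472, 0.1303]
orientation: [1.0, -0.025, -0.0, -0.0]
wrist_force: [-0.6, 0.7, -1.4]
finger_gap: 0.0233
```

>>> jog_arm([
  [0, [0, 0.0005, 0], 0],
])

```text
time: 16.0
eef_pos: [0.5752, 0.2467, 0.1303]
orientation: [1.0, -0.025, -0.0, -0.0]
wrist_force: [1.0, -0.1, -1.2]
finger_gap: 0.0233
```

>>> jog_arm([
  [0, [0, 0.0005, 0], 0],
])

```text
time: 16.12
eef_pos: [0.5752, 0.2462, 0.1303]
orientation: [1.0, -0.025, -0.0, -0.0]
wrist_force: [-0.4, -0.2, -2.3]
finger_gap: 0.0232
```

>>> jog_arm([
  [0, [0, 0.0004, 0], 0],
])

```text
time: 16.25
eef_pos: [0.5752, 0.2459, 0.1303]
orientation: [1.0, -0.025, 0.0, -0.0]
wrist_force: [0.4, 1.7, -2.1]
finger_gap: 0.0232
```

>>> jog_arm([
  [0, [0, 0.0003, 0], 0],
])

```text
time: 16.38
eef_pos: [0.5751, 0.2458, 0.1304]
orientation: [1.0, -0.025, 0.0, -0.0]
wrist_force: [1.8, 1.7, -1.9]
finger_gap: 0.0233
```

```bash
python3 st.py 3
```

```text
16.525 [0.57516 0.24582 0.13037] [ 0.56539  2.19914 -2.49407] 0.6061441315698185 [ 0.9997  -0.0245   0.00004 -0.00029] [ 0.82856 -0.11389 -0.06888]
```

>>> jog_arm([
  [0, [0, 0.0003, 0], 0],
  [0, [0, 0, 0], 0],
  [0, [0, 0, 0], 0],
  [0, [0, 0, 0], 0],
])

```text
time: 17.02
eef_pos: [0.5752, 0.2457, 0.1304]
orientation: [1.0, -0.024, 0.0, -0.0]
wrist_force: [0.8, 5.6, -2.5]
finger_gap: 0.0231
```

```bash
python3 st.py 2
```

```text
17.125 [0.57514 0.2457  0.13037] [ 0.57546  4.78866 -2.68768] 0.5387265468142028 [ 0.9997  -0.02449  0.00005 -0.0004 ] [ 1.41059 -0.15994 -0.03885]
```

>>> jog_arm([
  [0, [0, -0.001, 0], 0],
  [0, [0, -0.004, 0], 0],
  [0, [0, 0, -0.02], 0],
  [0, [0, 0, -0.02], 0],
  [0, [0, 0.02, 0], 0],
  [0, [-0.0005, 0.02, 0], 0],
  [0, [0, 0, 0], 0],
  [0, [0, 0, 0], 0],
])

```text
time: 18.12
eef_pos: [0.5728, 0.21, 0.17]
orientation: [1.0, -0.025, -0.0, -0.0]
wrist_force: [-0.1, 0.0, -2.3]
finger_gap: 0.0234
```

```bash
python3 - <<'E'
from h import *
np.set_printoptions(precision=5,suppress=True)
s2=snap('wrist','w8.png');s=snap('scene','s3.png');s3=snap('side','d3.png');st=get_state();print(st['time'],st['eef_pos'],st['orientation'],st['wrist_force'])
Rm=R.from_quat(st['orientation']).as_matrix();print(Rm.T@(np.array([.57302,.21001,st['eef_pos'][2]])-st['eef_pos']))
a=cv2.resize(s['img'][160:280,190:310],None,fx=4.9,fy=4.9);b=cv2.resize(s3['img'][190:290,230:330],None,fx=4,fy=4)
cv2.imwrite('pics/c8.png',a[:,:,::-1]);cv2.imwrite('pics/c9.png',b[:,:,::-1])
E
```

```text
18.275 [0.57279 0.21056 0.1701 ] [ 0.9997  -0.0244  -0.00019 -0.00007] [-0.25321 -0.39526 -1.82216]
[ 0.00026  0.00054 -0.     ]
```

View pics/w8.png

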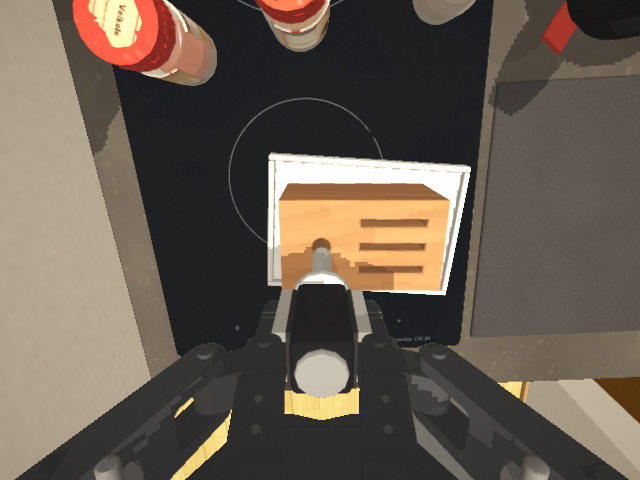

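View pics/c8.png

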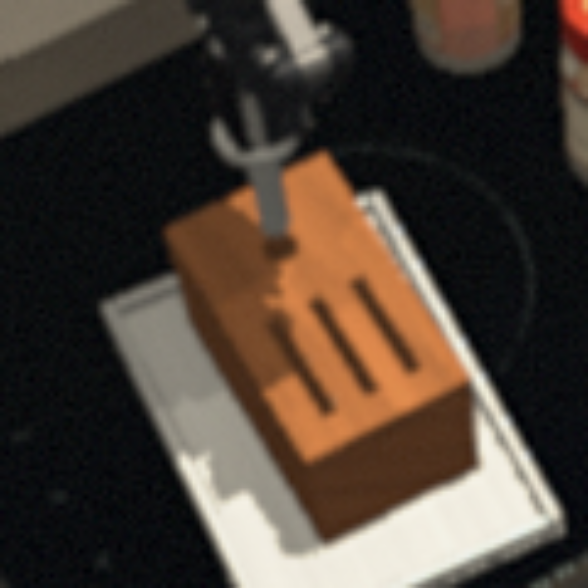

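The rod tip hangs over the hole in both views. Now a small correction and the descent.

>>> jog_arm([
  [0, [0.0003, 0.0005, 0], 0],
  [0, [0, 0, 0.005], 0],
  [0, [0, 0, 0.005], 0],
  [0, [0, 0, 0.002], 0],
  [0, [0, 0, 0], 0],
])

```text
time: 18.9
eef_pos: [0.5731, 0.2097, 0.1582]
orientation: [1.0, -0.025, -0.0, 0.0]
wrist_force: [0.0, 0.1, -1.8]
finger_gap: 0.0235
```

```bash
python3 st.py 2
```

```text
19.0 [0.57322 0.20977 0.15837] [-0.0034   0.19999 -1.85044] 0.14513081534959948 [ 0.9997  -0.02461  0.00006 -0.00008] [-0.02931  0.02449 -0.00327]
```

>>> jog_arm([
  [0, [0, 0, 0.0012], 0],
  [0, [0, 0, 0.0012], 0],
  [0, [0, 0, 0.0012], 0],
])

```text
time: 19.38
eef_pos: [0.5732, 0.2098, 0.1546]
orientation: [1.0, -0.025, -0.0, -0.0]
wrist_force: [-0.1, 0.4, -1.8]
finger_gap: 0.0234
```

>>> jog_arm([
  [0, [0, 0, 0.0012], 0],
  [0, [0, 0, 0.001], 0],
])

```text
time: 19.62
eef_pos: [0.5732, 0.2097, 0.1524]
orientation: [1.0, -0.025, -0.0, -0.0]
wrist_force: [-0.0, 0.2, -1.1]
finger_gap: 0.0234
```

>>> jog_arm([
  [0, [0, 0, 0.0012], 0],
  [0, [0, 0, 0.0012], 0],
  [0, [0, 0, 0.0012], 0],
])

```text
time: 20.0
eef_pos: [0.5732, 0.2098, 0.1488]
orientation: [1.0, -0.025, -0.0, -0.0]
wrist_force: [-0.0, -0.9, -2.6]
finger_gap: 0.0238
```

>>> jog_arm([
  [0, [0, 0, 0.0012], 0],
  [0, [0, 0, 0.0012], 0],
  [0, [0, 0, 0.0012], 0],
])

```text
time: 20.38
eef_pos: [0.5732, 0.2098, 0.1453]
orientation: [1.0, -0.025, -0.0, -0.0]
wrist_force: [0.1, -0.4, -2.3]
finger_gap: 0.0233
```

```bash
python3 st.py 1
```

```text
20.425 [0.57313 0.20974 0.1451 ] [ 0.19916 -0.24964 -1.25876] 0.0 [ 0.9997  -0.02461 -0.00011 -0.     ] [-0.03497  0.00435  0.00809]
```

The rod is 10 mm into the hole with no side force. Continuing down.

>>> jog_arm([
  [0, [0, 0, 0.002], 0],
  [0, [0, 0, 0.002], 0],
  [0, [0, 0, 0.002], 0],
  [0, [0, 0, 0.002], 0],
  [0, [0, 0, 0.002], 0],
  [0, [0, 0, 0.002], 0],
])

```text
time: 21.18
eef_pos: [0.5732, 0.2098, 0.1332]
orientation: [1.0, -0.025, -0.0, -0.0]
wrist_force: [0.5, 0.8, -2.4]
finger_gap: 0.0237
```

>>> jog_arm([
  [0, [0, 0, 0.002], 0],
  [0, [0, 0, 0.002], 0],
  [0, [0, 0, 0.002], 0],
  [0, [0, 0, 0.002], 0],
  [0, [0, 0, 0.002], 0],
  [0, [0, 0, 0.002], 0],
])

```text
time: 21.92
eef_pos: [0.5732, 0.2098, 0.1212]
orientation: [1.0, -0.025, -0.0, -0.0]
wrist_force: [0.4, -0.3, -2.1]
finger_gap: 0.0235
```

>>> jog_arm([
  [0, [0, 0, 0.002], 0],
  [0, [0, 0, 0.002], 0],
  [0, [0, 0, 0.002], 0],
  [0, [0, 0, 0.002], 0],
  [0, [0, 0, 0.002], 0],
  [0, [0, 0, 0.002], 0],
])

```text
time: 22.68
eef_pos: [0.5732, 0.2097, 0.1092]
orientation: [1.0, -0.025, -0.0, -0.0]
wrist_force: [0.3, 0.3, -1.3]
finger_gap: 0.0235
```

>>> jog_arm([
  [0, [0, 0, 0.002], 0],
  [0, [0, 0, 0.002], 0],
  [0, [0, 0, 0.002], 0],
  [0, [0, 0, 0.001], 0],
  [0, [0, 0, 0.001], 0],
])

```text
time: 23.3
eef_pos: [0.5732, 0.2098, 0.1013]
orientation: [1.0, -0.025, -0.0, -0.0]
wrist_force: [0.2, 0.1, -1.4]
finger_gap: 0.0235
```

Expected seat at TCP z≈0.095. Slow from here.

>>> jog_arm([
  [0, [0, 0, 0.001], 0],
  [0, [0, 0, 0.001], 0],
  [0, [0, 0, 0.001], 0],
  [0, [0, 0, 0.001], 0],
])

```text
time: 23.8
eef_pos: [0.5732, 0.2098, 0.0973]
orientation: [1.0, -0.025, -0.0, -0.0]
wrist_force: [-0.2, -0.2, -1.7]
finger_gap: 0.0235
```

>>> jog_arm([
  [0, [0, 0, 0.0006], 0],
])

```text
time: 23.92
eef_pos: [0.5732, 0.2098, 0.0967]
orientation: [1.0, -0.025, -0.0, -0.0]
wrist_force: [-0.4, -1.1, -2.7]
finger_gap: 0.0232
```

>>> jog_arm([
  [0, [0, 0, 0.0006], 0],
])

```text
time: 24.05
eef_pos: [0.5732, 0.2098, 0.0961]
orientation: [1.0, -0.025, 0.0, -0.0]
wrist_force: [0.1, 0.3, -0.9]
finger_gap: 0.0235
```

>>> jog_arm([
  [0, [0, 0, 0.0005], 0],
])

```text
time: 24.18
eef_pos: [0.5732, 0.2098, 0.0956]
orientation: [1.0, -0.025, -0.0, -0.0]
wrist_force: [-1.2, 0.0, 0.1]
finger_gap: 0.0235
```

>>> jog_arm([
  [0, [0, 0, 0.0004], 0],
])

```text
time: 24.3
eef_pos: [0.5733, 0.2098, 0.0954]
orientation: [1.0, -0.025, 0.0, -0.0]
wrist_force: [-1.1, -0.9, 5.6]
finger_gap: 0.0234
```

>>> jog_arm([
  [0, [0, 0, 0.0003], 0],
])

```text
time: 24.42
eef_pos: [0.5733, 0.2098, 0.0954]
orientation: [1.0, -0.025, 0.0, -0.0]
wrist_force: [-2.4, -0.1, 8.8]
finger_gap: 0.0233
```

```bash
python3 st.py 2
```

```text
24.525 [0.57328 0.20982 0.09535] [-2.58169 -0.44351  6.47641] 0.2508920977430491 [ 0.9997  -0.02461  0.00017 -0.00017] [-0.15645  0.54337 -0.02143]
```

Seated at z=0.0954 as predicted, with about 8 N down. Releasing.

>>> jog_arm([
  [70, [0, 0, 0], 0],
  [70, [0, 0, 0], 0],
  [70, [0, 0, 0], 0],
  [70, [0, 0, 0], 0],
  [70, [0, 0, -0.002], 0],
  [70, [0, 0, -0.01], 0],
  [70, [0, 0, -0.02], 0],
  [70, [0, 0, -0.03], 0],
  [70, [0, 0, -0.04], 0],
  [70, [0, 0, -0.03], 0],
])

```text
time: 25.78
eef_pos: [0.5733, 0.2097, 0.2293]
orientation: [1.0, -0.025, 0.001, -0.0]
wrist_force: [-0.1, -0.8, 0.3]
finger_gap: 0.0598
```

```bash
python3 - <<'E'
from h import *
np.set_printoptions(precision=4,suppress=True)
for i in range(3): snapshot('scene')
s2=snap('wrist','w9.png');s=snap('scene','s4.png');st=get_state();print(st['time'],st['eef_pos'],st['wrist_force'],st['finger_gap'])
P=cloud(s2);z=P[...,2];v,u=np.mgrid[:480,:640]
w=(abs(u-318)<60)&(v>190)&(v<330)
m=w&(z>.13)&(z<.16);print('button',m.sum(),np.nanmedian(z[m]),np.nanmedian(P[m],0))
for lo,hi,h in[(.132,.146,.138)]:
    m=w&(z>lo)&(z<hi); hull=cv2.convexHull(np.argwhere(m)[:,::-1].astype(np.int32))[:,0]
    q=np.array([ray(s2,a,b,h)[:2] for a,b in hull],np.float32)*1000;print(cv2.minAreaRect(q))
a=cv2.resize(s['img'][100:300,180:400],None,fx=3,fy=3);cv2.imwrite('pics/c10.png',a[:,:,::-1])
E
```

```text
26.025 [0.5729 0.2097 0.2267] [ 1.3262 -0.4724 -0.7918] 0.05977214522321908
button 996 0.138478519527382 [0.5733 0.2096 0.1385]
((572.5363159179688, 209.595947265625), (23.555259704589844, 24.211822509765625), 82.753662109375)
```

View pics/w9.png

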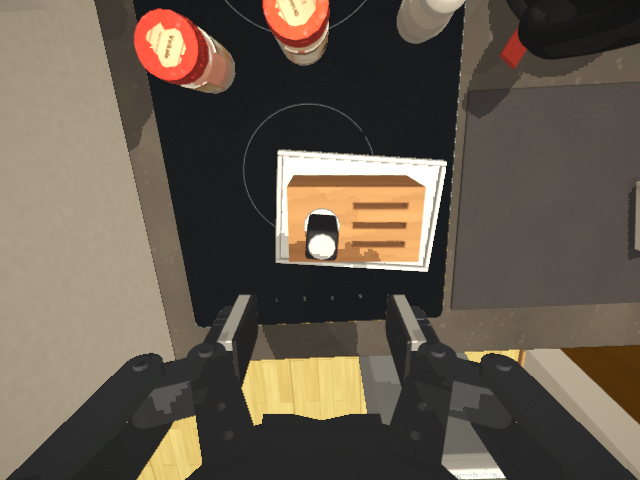

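View pics/c10.png

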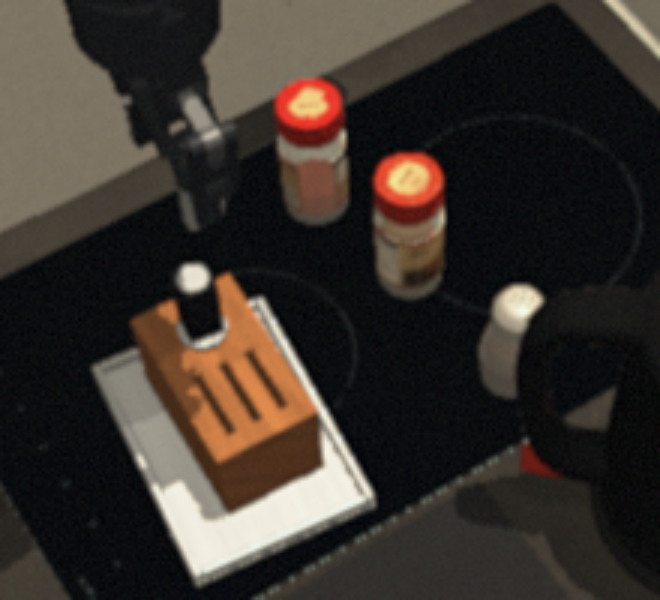

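The steel stands upright with its guard on the block. The button is at z≈0.139 (0.140 expected), the gripper is clear, and the jars and shaker haven't moved.

```bash
python3 -c "
from bench import env
print(env.job_done())"
```

```text
the job is handed in; nothing more can be done
None
```

I took the steel from its stand and touched the block in the order asked: near face left, near face right, then the middle of the left end face. I then pushed it fully home in the hole, let it go and handed the job in at about 26 s.

- **Touches:** each peaked at about 5–6 N and lasted half a second or more, with the final approach at about 5 mm/s or less. They gave a block yaw of −2.8° and a hole at (0.573, 0.210). The camera estimates were −2.9° and within about 2 mm.
- **Insertion:** I saw no side force above about 1 N on the way down. The steel seated at the predicted tool height (0.0954 m) with about 8 N of push.
- **After release:** the steel stands upright with the guard on the block's top. The button top read 0.1385 m against 0.140 m expected, within the 2 mm calibration. The jars, shaker and block look unmoved and the gripper is clear.

No check failed. The one disagreement was the near face, which by touch lay about 3 mm deeper than by camera. I put that down to calibration and the steel's offset in the grip, and went by the touches.

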